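# Open a reagent bottle with a push-and-turn safety cap

## Robot

A 6-joint arm with a two-finger parallel gripper is mounted at the origin on the work surface. World frame = base frame: x ahead of the robot, y to its left, z up, the work surface at z = 0. Lengths are in m, angles in rad, forces in N, time in s.
With the tool pointing down it reaches from about 0.35 to 0.85 m from the base axis. Payload 8.1 kg.
Tool frame: the origin (TCP) lies midway between the tips of the shut fingers; the grasp point (between the pads) lies 19 mm behind it; z points along the fingers, y is the direction in which the jaws open and shut (so a half turn about z gives the same grasp; the last joint's range is limited). The gripper opens to 93 mm and grips with 3 to 60 N. Pads are 15 mm wide; open, the fingers measure 128 mm over their backs; the gripper's body (75 mm by 188 mm) begins 65 mm behind the grasp point.
Start: joints at [-0.085, 0.13, 1.488, -0, 1.523, -0.085], TCP at [0.6, 0, 0.189] pointing down, gripper open.
Joint ranges: [-2.96, 2.96], [-0.89, 2.26], [0.02, 2.5], [-1.34, 4.48], [0, 2.73], [-2.66, 2.66]. Speed limits (rad/s): [2.39, 2.39, 2.79, 3.14, 3.14, 3.14].

## Interface

Orientations are given as a unit quaternion [w, x, y, z].
In Python, from plant import arm gives the robot as it stands. The module is installed in compiled form; this text tells all that it offers.
- The arm moves only by the shell command python3 -m creep 'ROWS' [FORCE]. ROWS is JSON, a list of rows, each an object of numbers: "dx", "dy", "dz": the shift along the tool's x, y, z in m; "rx", "ry", "rz": the turn, a rotation vector about the tool's x, y, z in degrees; "gripper": the closure, from -1 (fully open) to 1 (shut). In form: [{"dx": .., "dy": .., "dz": .., "rx": .., "ry": .., "rz": .., "gripper": ..}, ...]. A call has 1 to 12 rows; each row shifts and turns the pose as measured when the row begins, along the tool's axes as they then stand; what a row does not reach is not made up. A row lasts 1/10 s, in which the tool goes at most 50 mm and 8.59 degrees, less where a joint would pass 70% of its speed; a pose out of reach is approached as far as the arm can. A call is refused whole if a number of a shift passes 0.05 or a number of a turn 8.59, either way. A call with a gripper value outside its range is refused whole. The fingers move at their own pace and stop on an object; FORCE is the grip in N (left out, the last holds). Time passes only in rows, so rows that do not move let the fingers close. It gives the time, the measured TCP pose, the force and the opening at its end, in the units of the state.
- arm.get_state(): the state, without advancing time (a new reading comes with each control period).
- arm.grab_frame(name): name is "scene" or "side" or "wrist"; returns a dict with "image" (480x640x3 uint8, blue, green, red), "fx", "fy", "cx", "cy" (pixels), "R" (3x3) and "t" (3): a world point X has camera coordinates R X + t. Camera axes: x right, y down, z forward; pixel columns grow to the right and rows downward; lengths in m; the calibration is good to about 2 mm. A picture is of the moment at which its call begins. There is no depth.
- arm.job_done(): hands the job in, once; it reports no verdict.
The state is a dict: "time": time; "joints": joint angles; "dq": joint speeds; "joint_torque": joint torques, N m; "position": TCP position; "eef_rot": TCP orientation; "contact_force": force on the tool from outside, world axes, zero at the start; "ft_torque": the same for the moment, N m; "opening": finger opening in m.
Only numpy, scipy, OpenCV 4.12 (cv2) and the standard library are available. Lean on these libraries where they do the work, as an engineer would, in place of code of your own. Each camera call takes 0.05 s, during which the arm holds its last target. There are 200 camera calls.

## Task

Open the bottle with the red safety cap: push the cap down against its spring until it stops firmly, and keep it pushed down while turning it anticlockwise (seen from above) about a sixth of a turn until it comes free, without forcing it. Lift the cap off and set it down, without dropping it, top up, well inside the green tray. Leave the blue-capped bottle and the other things alone.

Things in the scene. Friction and masses are not known exactly. Their poses are not given: they have to be found in the camera images.
- red_cap: loose red ribbed safety cap, 52 mm across its ribs (50 mm bare), 40 mm tall, about 60 g; origin at the centre of its underside, z up along its axis. Hollow skirt 22 mm deep with inward lugs, below a solid head 18 mm thick. Locked, its underside is 128 mm above the bottle's foot. The white curved arrow on top shows the way to open: anticlockwise seen from above (+ about z)
- cap_top (a point): centre of the cap's top face. Its spring resists with about 6 N at first plus 0.8 N per mm, at most 16 N at the hard stop: a downward push rising past 18 N means that the stop is reached. How far down it must go to turn is hidden and differs from bottle to bottle, 3 to 11 mm; the hard stop lies 1.8 mm below that. Cap and bottle must never bear over 40 N (all contacts between them added)
- neck (a point): point on the bottle's axis at the locked cap's underside, 128 mm above its foot. Locked, the cap has 0.07 rad of play. Held down at its stop it turns anticlockwise: after 1.05 rad (0.7 to 1.35 will do) it is free and lifts straight off; farther, or clockwise, it meets a wall; let up early, it catches
- bottle: amber bottle under the red cap, 86 mm across, fixed in a grey holder 112 mm across and 24 mm tall, fast to the table; origin at the centre of the holder's underside, z up the axis it shares with the locked cap. Its glass shoulder ends 111 mm high; the neck above is 41 mm across and ends 137 to 145 mm high, with a 20 mm wide spring plug that rises to 153 mm once the cap is off
- blue_bottle: like bottle, with a plain blue cap 50 mm across whose top is 166 mm high; fixed; bystander not to be touched; origin at the centre of its underside
- tray: shallow green plastic tray, 170 x 170 mm outside, walls 5 mm thick and 12 mm high, floor 5 mm thick, fixed to the table; origin at the centre of its underside; x and y along its sides
- beaker: clear glass beaker, 72 mm across, 90 mm tall, loose bystander; origin at the centre of its underside
- mortar: white ceramic bowl, 80 mm across, 50 mm tall, loose bystander; origin at the centre of its underside
- dropper: white dropper bottle with yellow cap, 28 mm across, 70 mm tall, loose bystander; origin at the centre of its underside
- jar: clear jar with white lid, 52 mm across, 60 mm tall, loose bystander; origin at the centre of its underside
- stopper: black rubber stopper, 32 mm across, 30 mm tall, loose bystander; origin at the centre of its underside
- spoon: steel spoon, 170 mm long, lying flat along its x axis, loose bystander; origin at the centre of its underside

How it is judged:
On the way:
1. the red cap is free and lifted clear above its bottle (z of red_cap in the frame of bottle above 0.155 m and horizontal distance between red_cap and bottle below 0.05 m), for 0.1 s.
At the end, for the whole second after the job is handed in: The red cap rests released and still, top up (within 0.1 rad), on the floor of the green tray, its centre within 60 mm of the tray's centre along each side of the tray (so the whole cap is inside the walls) (x of red_cap in the frame of tray between -0.06 and 0.06 m and y of red_cap in the frame of tray between -0.06 and 0.06 m and z of red_cap in the frame of tray below 0.009 m and angle between red_cap's own z axis and vertical below 0.1 rad and linear speed of red_cap below 0.02 m/s and contact force between the fingers and red_cap below 0.1 N); the robot touches nothing.
It fails at once if the cap and bottle forced: more than 40 N in all between them (contact force between red_cap and bottle above 40 N).
It fails at once if the cap dropped: falling free of the fingers at over 0.5 m/s (contact force between the fingers and red_cap below 0.1 N and linear speed of red_cap above 0.5 m/s).
It fails at once if the cap tipped over (angle between red_cap's own z axis and vertical above 0.8 rad).
It fails at once if the blue-capped bottle pushed (more than 5 N) (contact force between any of the arm, the fingers, red_cap and blue_bottle above 5 N).
It fails at once if a bystander moved by more than 30 mm (distance of any of beaker, mortar, dropper, jar, stopper, spoon from where it was at the start of the episode above 0.03 m).
It also fails if it takes over 62 s, if anything falls off the work surface, if the arm or the gripper's body presses on something with over 40 N, if the wrist force passes 120 N, or if a joint passes its speed limit or range.

## Working session

There is one attempt and no reset: what is moved stays moved. The work goes in short steps, Python scripts to look and compute and a shell command to move; the robot and the scene stay as the last step left them, time stands still between calls to the robot, and variables do not carry over. Pictures are saved under pics/ and viewed, about 8 in all and at most 12, crops included, and the job is handed in when it is done.

```bash
mkdir -p pics
python3 - <<'E'
from plant import arm
import cv2,pickle
s=arm.get_state();print(s)
for n in("scene","side","wrist"):
    f=arm.grab_frame(n);pickle.dump(f,open(f"{n}0.pkl","wb"));cv2.imwrite(f"pics/{n}0.png",f["image"])
    print(n,f["fx"],f["cx"],f["cy"],f["R"],f["t"])
E
```

```text
{'time': 0.0, 'joints': array([-8.53884801e-02,  1.31156538e-01,  1.48924527e+00, -1.97371598e-05,
        1.52296060e+00, -8.53687005e-02]), 'dq': array([-3.84922190e-04,  8.23454617e-04,  6.57118754e-04,  1.67290345e-05,
        3.36703183e-04,  3.45407243e-04]), 'joint_torque': array([-1.61290725e-03, -5.59853125e+01, -4.91755986e+01,  7.67333270e-02,
        3.59135563e-02, -2.97389461e-04]), 'position': array([5.99404938e-01, 7.21272328e-05, 1.87608909e-01]), 'eef_rot': array([-6.70429942e-04,  7.07113158e-01,  7.07099851e-01, -5.77605451e-04]), 'contact_force': array([ 0.56267141,  0.61098106, -0.20049651]), 'ft_torque': array([-0.0185641 , -0.03492736, -0.01748889]), 'opening': 0.09262261531891125}
scene 616.9888455881112 322.63548105613177 242.1817557600831 [[-0.52540785  0.85076549  0.01202771]
 [ 0.54871862  0.34960852 -0.75939566]
 [-0.65027261 -0.39239261 -0.65051793]] [ 0.29417436 -0.2296676   1.7720815 ]
side 618.1842828075403 323.00135549881435 242.89945925494587 [[-0.9780339  -0.20828818 -0.00810657]
 [-0.15788948  0.76565234 -0.62357631]
 [ 0.13609039 -0.60859883 -0.78172046]] [0.58352158 0.1503666  1.32984885]
wrist 351.3475393147483 319.58656161634826 240.83223234711608 [[ 9.99998073e-01 -4.07126665e-04 -1.92066600e-03]
 [ 1.86921888e-04 -9.54077876e-01  2.99558628e-01]
 [-1.95442324e-03 -2.99558409e-01 -9.54075961e-01]] [-0.59885864 -0.03326932  0.39384469]
```

View pics/scene0.png

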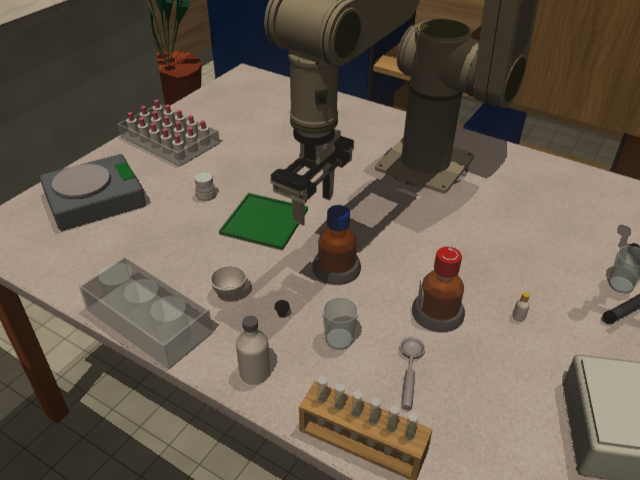

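View pics/side0.png

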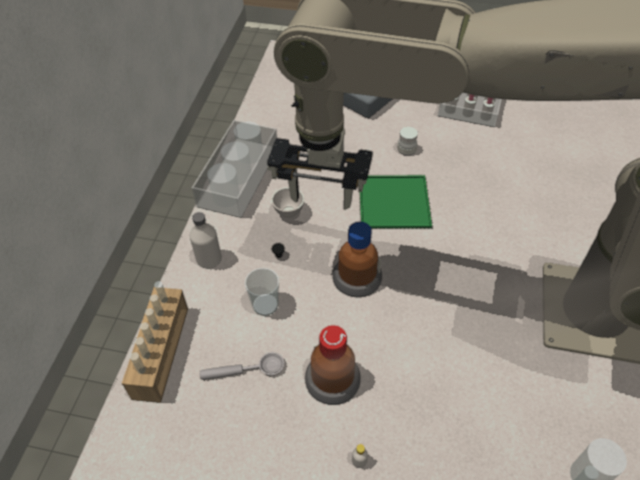

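The scene view shows the red cap at about (448,257), the blue cap at (338,217) and the green tray around (265,220). The side view has them at about (333,337), (360,235) and (396,201). Next I'll fit their positions with silhouettes.

```bash
cat > h.py <<'E'
import numpy as np,cv2,pickle
from scipy.optimize import least_squares
def proj(f,X):
    c=np.asarray(X)@np.asarray(f["R"]).T+f["t"]
    return np.c_[f["fx"]*c[:,0]/c[:,2]+f["cx"],f["fy"]*c[:,1]/c[:,2]+f["cy"]]
def mask(f,col,win=None):
    im=f["image"].astype(int);b,g,r=im[...,0],im[...,1],im[...,2]
    m={"red":(r>110)&(g<60)&(b<70),"blue":(b>45)&(b>1.8*r)&(b>1.5*g),"green":(g>50)&(g>2*r)&(g>1.7*b)}[col].astype(np.uint8)
    if win: x0,y0,x1,y1=win;w=np.zeros_like(m);w[y0:y1,x0:x1]=1;m*=w
    n,l,s,_=cv2.connectedComponentsWithStats(m);k=1+s[1:,4].argmax()
    return (l==k).astype(np.uint8),s[k]
def cyl(x,y,z0,z1,r):
    a=np.linspace(0,2*np.pi,60)
    return np.vstack([np.c_[x+r*np.cos(a),y+r*np.sin(a),a*0+z] for z in(z0,z1)])
def box(P): return np.r_[P.min(0),P.max(0)]
def mbox(s): return np.array([s[0]-.5,s[1]-.5,s[0]+s[2]-.5,s[1]+s[3]-.5])
E
python3 - <<'E'
from h import *
F=[pickle.load(open(n+"0.pkl","rb")) for n in("scene","side")]
for col,wins,h,r in(("red",[(400,230,480,290),(300,310,365,365)],.04,.026),("blue",[(315,195,365,235),(335,215,385,255)],.038,.025)):
    B=[mbox(mask(f,col,w)[1]) for f,w in zip(F,wins)];print(col,B)
    z0=lambda p:p[2]-h
    fun=lambda p:np.r_[tuple(box(proj(f,cyl(p[0],p[1],p[2]-h,p[2],r)))-b for f,b in zip(F,B))]
    q=least_squares(fun,[.65,-.2,.17],loss="soft_l1");print(q.x,fun(q.x).round(1))
for f,w in zip(F,[None,(330,160,450,240)]):
    m,s=mask(f,"green",w);print(s)
    c=max(cv2.findContours(m,0,2)[0],key=cv2.contourArea);h=cv2.convexHull(c)
    print(cv2.approxPolyDP(h,6,True)[:,0].tolist())
B=[]
f=F[1];m,s=mask(f,"green",(330,160,450,240));h=cv2.convexHull(max(cv2.findContours(m,0,2)[0],key=cv2.contourArea))[:,0]
def tr(p):
    a=p[2];c,s_=np.cos(a),np.sin(a)
    Q=np.array([[sx*.085,sy*.085,z] for sx in(1,-1) for sy in(1,-1) for z in(0,.012)])
    return np.c_[p[0]+c*Q[:,0]-s_*Q[:,1],p[1]+s_*Q[:,0]+c*Q[:,1],Q[:,2]]
hh=h.astype(np.float32)
def fun(p):
    P=proj(f,tr(p)).astype(np.float32);H=cv2.convexHull(P)
    return [cv2.pointPolygonTest(H,(float(a),float(b)),True) for a,b in hh]
q=least_squares(fun,[.5,.15,.0],diff_step=1e-3,x_scale=[.1,.1,.3]);print("tray",q.x,np.abs(q.fun).max())
print(proj(F[0],tr(q.x)).round())
E
```

```text
red [array([436.5, 246.5, 461.5, 263.5]), array([319.5, 326.5, 345.5, 349.5])]
[0.52017341 0.26728672 0.16853878] [-3.1 -2.2  1.1 13.2 -1.1 -2.4  1.9 10.9]
blue [array([336.5, 210.5, 349.5, 229.5]), array([348.5, 222.5, 370.5, 247.5])]
[0.51566311 0.01137444 0.16451391] [-9.5 -6.8  1.   2.2 -1.2 -1.1  1.6  4.2]
[ 221  196   76   51 2410]
[[221, 231], [249, 196], [291, 203], [296, 223], [282, 246]]
[ 361  177   70   50 3138]
[[423, 177], [429, 226], [362, 219], [370, 177]]
tray [ 0.45749164 -0.23440897 -0.04215938] 2.967131533577099
[[271. 249.]
 [271. 245.]
 [218. 223.]
 [217. 220.]
 [312. 213.]
 [312. 210.]
 [260. 191.]
 [260. 187.]]
```

```bash
python3 - <<'E'
import re
s=open("h.py").read()
s=s.replace('(r>110)&(g<60)&(b<70)','(r>55)&(r>3.5*g)&(r>2.5*b)').replace('(b>45)&(b>1.8*r)&(b>1.5*g)','(b>25)&(b>1.4*r)&(b>1.3*g)').replace('(g>50)&(g>2*r)&(g>1.7*b)','(g>25)&(g>1.4*r)&(g>1.3*b)')
open("h.py","w").write(s)
E
python3 - <<'E'
from h import *
F=[pickle.load(open(n+"0.pkl","rb")) for n in("scene","side")]
W=[(425,240,470,290),(310,320,355,365)]
for f,w in zip(F,W):
    print(f["image"][w[1]:w[3]:2,(w[0]+w[2])//2+1].tolist())
for col,wins,h,r in(("red",W,.04,.0255),("blue",[(315,195,365,240),(335,215,385,255)],.038,.025)):
    B=[mbox(mask(f,col,w)[1]) for f,w in zip(F,wins)];print(col,B)
    fun=lambda p:np.r_[tuple((box(proj(f,cyl(p[0],p[1],p[2]-h,p[2],r)))-b) for f,b in zip(F,B))]
    q=least_squares(fun,[.5,.2,.17],loss="soft_l1");print(q.x,fun(q.x).round(1))
T=[]
for f,n,w in zip(F,"ab",[(200,170,320,260),(350,165,440,240)]):
    m,s=mask(f,"green",w);print(s);c=max(cv2.findContours(m,0,2)[0],key=cv2.contourArea)
    print(cv2.approxPolyDP(cv2.convexHull(c),4,True)[:,0].tolist())
x=[cv2.resize(F[0]["image"][180:300,200:480],None,fx=2.8,fy=2.5),cv2.resize(F[1]["image"][160:400,300:440],None,fx=2,fy=2)]
y=np.zeros((600,784,3),np.uint8);y[:300]=x[0]
z=cv2.resize(F[1]["image"][160:265,320:450],None,fx=2.85,fy=2.85);y[300:300+z.shape[0],:z.shape[1]]=z[:300]
z=cv2.resize(F[1]["image"][310:410,290:390],None,fx=3,fy=3);y[300:600,400:700]=z
cv2.imwrite("pics/c1.png",y)
E
```

```text
[[132, 148, 167], [138, 154, 172], [132, 149, 167], [109, 122, 165], [74, 85, 154], [29, 35, 161], [29, 35, 161], [29, 35, 161], [29, 35, 162], [74, 81, 159], [32, 39, 147], [30, 35, 147], [26, 30, 92], [26, 31, 89], [25, 30, 84], [26, 30, 86], [26, 31, 90], [26, 31, 89], [25, 30, 87], [59, 67, 77], [38, 59, 92], [29, 55, 99], [34, 68, 122], [35, 68, 122], [30, 60, 112]]
[[174, 184, 194], [175, 185, 195], [151, 160, 188], [63, 66, 179], [50, 53, 179], [51, 53, 179], [49, 52, 178], [50, 53, 179], [50, 53, 179], [49, 51, 179], [49, 52, 180], [77, 80, 182], [116, 119, 162], [50, 54, 178], [44, 47, 156], [27, 29, 86], [30, 32, 79], [34, 36, 81], [39, 42, 85], [46, 49, 86], [60, 74, 101], [65, 89, 127], [66, 89, 128]]
red [array([436.5, 246.5, 460.5, 263.5]), array([326.5, 335.5, 337.5, 341.5])]
[0.5093813  0.26356533 0.15774134] [-3.  -1.6  1.3 13.  -1.5 -8.8 15.8 20.7]
blue [array([327.5, 205.5, 349.5, 230.5]), array([348.5, 221.5, 370.5, 248.5])]
[0.51622443 0.01024868 0.16508393] [-1.1 -2.1  0.4  1.  -1.4 -0.7  1.5  2.6]
[ 220  193   79   56 2821]
[[220, 229], [248, 193], [291, 203], [298, 224], [282, 248]]
[ 360  176   72   52 3405]
[[424, 176], [431, 226], [372, 227], [361, 220], [360, 192], [367, 176]]
```

View pics/c1.png

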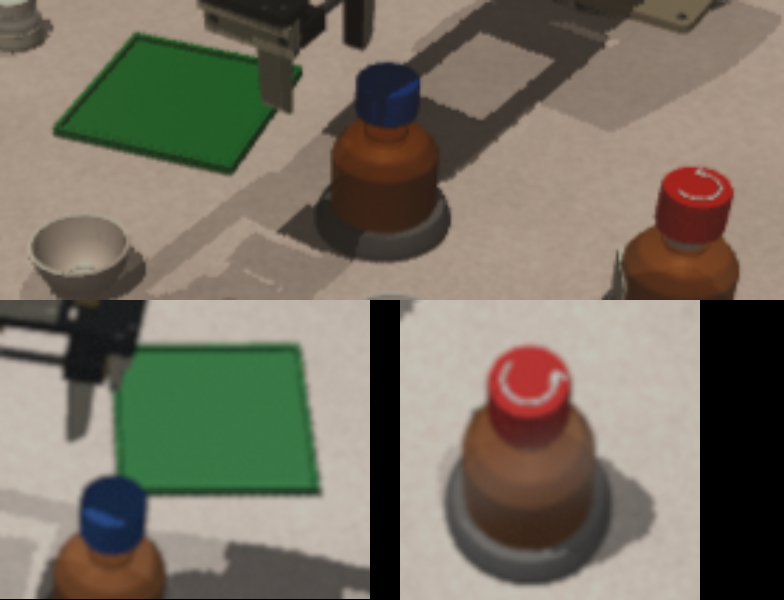

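The crop shows the red cap's full silhouette at about (434..462, 246..277) in the scene view and (319..347, 325..359) in the side view. The tray corners in the scene view are (219,232), (248,193), (283,249) and (307,207).

Run:
```python
from h import *
F=[pickle.load(open(n+"0.pkl","rb")) for n in("scene","side")]
B=[np.array([434.3,246.4,461.8,277.2]),np.array([319,325,347,358.7])]
fun=lambda p:np.r_[tuple((box(proj(f,cyl(p[0],p[1],p[2]-.04,p[2],.026)))-b) for f,b in zip(F,B))]
q=least_squares(fun,[.5,.2,.17]);print(q.x,fun(q.x).round(1))
C=np.array([[218.9,232.4],[248.2,193.2],[282.9,249.2],[307.5,206.8]]);D=np.array([[432.6,228],[424.9,175.8],[361,227.5]])
def cor(p,z=.008):
    c,s=np.cos(p[2]),np.sin(p[2]);Q=.085*np.array([[1,1],[1,-1],[-1,1],[-1,-1]])
    return np.c_[Q@np.array([[c,s],[-s,c]])+p[:2],[z]*4]
print(proj(F[0],cor([.45,-.23,0])).round(),proj(F[1],cor([.45,-.23,0])).round())
def g(p):
    r=[]
    for f,T in zip(F,(C,D)):
        P=proj(f,cor(p))
        for t in T:
            r+=list(P[np.argmin(np.linalg.norm(P-t,axis=1))]-t)
    return np.array(r)
q=least_squares(g,[.457,-.23,0]);print(q.x,g(q.x).round(1))
```

```text
[0.52044391 0.26659676 0.16626439] [-1.4 -1.3  0.2  0.2 -0.7 -0.6  0.3  1.9]
[[277. 245.]
 [221. 221.]
 [315. 209.]
 [261. 188.]] [[361. 222.]
 [372. 173.]
 [432. 233.]
 [438. 182.]]
[ 0.46758829 -0.22823181  0.21303474] [ 0.1 -0.9 -0.1 -0.1  0.4 -1.9  0.8 -0.1 -0.9 -0.8 -0.7  0.4 -0.7  0.3]
```

Measured: red bottle at (0.520, 0.267) with its cap top at 0.166 (expected 0.168), blue bottle at (0.516, 0.010), tray at (0.468, -0.228) with yaw 0.21. I'll go above the red cap. Tool x is world +y, tool y is world +x and tool z is down.

```bash
python3 -m creep '[{"dz":-0.04,"gripper":-1},{"dz":-0.03,"dx":0.03},{"dx":0.04,"dy":-0.01},{"dx":0.04,"dy":-0.015},{"dx":0.04,"dy":-0.015},{"dx":0.04,"dy":-0.015},{"dx":0.04,"dy":-0.015},{"dx":0.03,"dy":-0.01},{},{}]' 20
python3 - <<'E'
from plant import arm
import cv2,pickle
f=arm.grab_frame("wrist");pickle.dump(f,open("w1.pkl","wb"));cv2.imwrite("pics/w1.png",f["image"]);s=arm.get_state();print(s["position"],s["eef_rot"],s["contact_force"])
E
```

```text
[5.99636824e-01 2.24415511e-05 1.88003203e-01] [-4.08554992e-04  7.07112365e-01  7.07100987e-01 -3.61923405e-04] [-0.03340492  0.27737048 -0.15682678]invalid input at $[0]: expected keys dx, dy, dz, rx, ry, rz, gripper
```

View pics/w1.png

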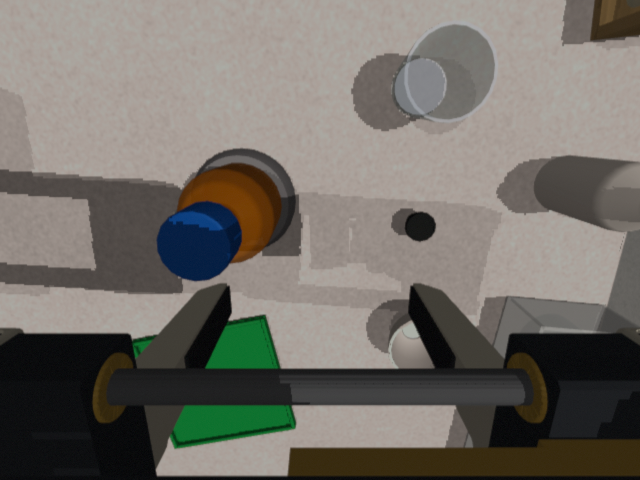

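The call was refused because every key must be given, so the arm didn't move. The picture is the start view: blue cap at (199,241), tray corners at (265,317), (294,427) and (178,445). I'll use those corners to check the tray.

```bash
python3 -m creep '[{"dx":0,"dy":0,"dz":-0.04,"rx":0,"ry":0,"rz":0,"gripper":-1},{"dx":0.03,"dy":0,"dz":-0.03,"rx":0,"ry":0,"rz":0,"gripper":-1},{"dx":0.04,"dy":-0.01,"dz":0,"rx":0,"ry":0,"rz":0,"gripper":-1},{"dx":0.04,"dy":-0.015,"dz":0,"rx":0,"ry":0,"rz":0,"gripper":-1},{"dx":0.04,"dy":-0.015,"dz":0,"rx":0,"ry":0,"rz":0,"gripper":-1},{"dx":0.04,"dy":-0.015,"dz":0,"rx":0,"ry":0,"rz":0,"gripper":-1},{"dx":0.04,"dy":-0.015,"dz":0,"rx":0,"ry":0,"rz":0,"gripper":-1},{"dx":0.03,"dy":-0.01,"dz":0,"rx":0,"ry":0,"rz":0,"gripper":-1},{"dx":0,"dy":0,"dz":0,"rx":0,"ry":0,"rz":0,"gripper":-1},{"dx":0,"dy":0,"dz":0,"rx":0,"ry":0,"rz":0,"gripper":-1}]' 20
python3 - <<'E'
from plant import arm
from h import *
f=arm.grab_frame("wrist");pickle.dump(f,open("w2.pkl","wb"));cv2.imwrite("pics/w2.png",f["image"]);s=arm.get_state();print(s["position"],s["eef_rot"],s["contact_force"])
g=pickle.load(open("w1.pkl","rb"));R=np.asarray(g["R"]);C=-R.T@g["t"]
for u,v in((265,317),(294,427),(178,445)):
    d=R.T@np.array([(u-g["cx"])/g["fx"],(v-g["cy"])/g["fy"],1]);print(C+d*(.012-C[2])/d[2])
E
```

```text
time: 1.2
position: [0.5153, 0.2686, 0.2579]
eef_rot: [-0.003, 0.708, 0.706, -0.002]
contact_force: [0.1, -0.1, 0.1]
opening: 0.0928
[0.51541112 0.26835448 0.25783253] [-0.00278072  0.70844097  0.70576201 -0.00190921] [-0.26547154 -0.6588794   0.50120662]
[ 0.53380906 -0.12632042  0.012     ]
[ 0.56475475 -0.29133664  0.012     ]
[ 0.4061474  -0.32234983  0.012     ]
```

View pics/w2.png

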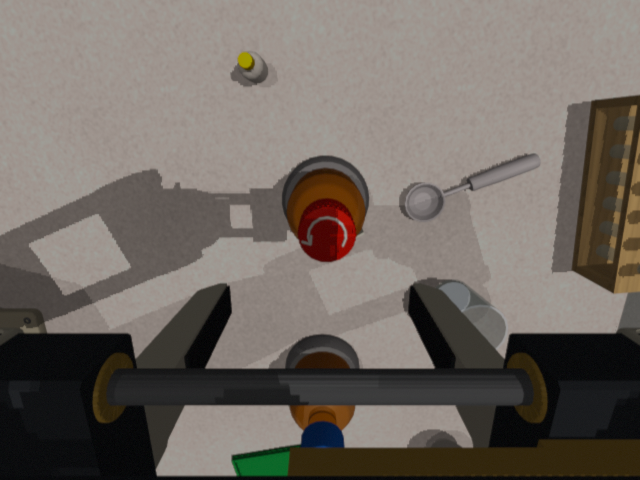

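The cap sits at about (327,231), with its top face to the lower part of the red blob. The tray from the wrist view comes out at (0.470, -0.224), which agrees. I'll fit the cap in this view.

Run:
```python
from h import *
f=pickle.load(open("w2.pkl","rb"))
im=f["image"].astype(int);b,g,r=im[...,0],im[...,1],im[...,2]
m=((r>60)&(r>2.5*g)&(r>2.2*b)&(abs(g-b)<25)).astype(np.uint8)
m=cv2.morphologyEx(m,cv2.MORPH_CLOSE,np.ones((7,7)))
n,l,s,_=cv2.connectedComponentsWithStats(m[:280]);k=1+s[1:,4].argmax();B=mbox(s[k]);print(B)
# match all four box edges, top at .168
fun=lambda p:box(proj(f,cyl(p[0],p[1],.128,.168,.026)))-B
q=least_squares(fun,[.52,.267]);print(q.x,q.fun)
q=least_squares(lambda p:fun(p)[[0,2,3]],[.52,.267]);print(q.x,q.fun)
```

```text
[296.5 197.5 356.5 260.5]
[0.5203657  0.27059507] [-0.58734536 -2.10613936  0.58405069  2.11448689]
[0.5203623  0.27252797] [-0.64536741  0.64462     0.03681701]
```

```bash
python3 -m creep '[{"dx":0.001,"dy":0.005,"dz":0.03,"rx":0,"ry":0,"rz":0,"gripper":-1},{"dx":0,"dy":0,"dz":0.03,"rx":0,"ry":0,"rz":0,"gripper":-1},{"dx":0,"dy":0,"dz":0.03,"rx":0,"ry":0,"rz":0,"gripper":-1},{"dx":0,"dy":0,"dz":0.02,"rx":0,"ry":0,"rz":0,"gripper":-1},{"dx":0,"dy":0,"dz":0.006,"rx":0,"ry":0,"rz":0,"gripper":-0.2},{"dx":0,"dy":0,"dz":0,"rx":0,"ry":0,"rz":0,"gripper":0},{"dx":0,"dy":0,"dz":0,"rx":0,"ry":0,"rz":0,"gripper":0.1},{"dx":0,"dy":0,"dz":0,"rx":0,"ry":0,"rz":0,"gripper":0.1},{"dx":0,"dy":0,"dz":0,"rx":0,"ry":0,"rz":0,"gripper":0.1}]' 4
python3 -m creep '[{"dx":0,"dy":0,"dz":0,"rx":0,"ry":0,"rz":0,"gripper":1},{"dx":0,"dy":0,"dz":0,"rx":0,"ry":0,"rz":0,"gripper":1},{"dx":0,"dy":0,"dz":0,"rx":0,"ry":0,"rz":0,"gripper":1}]' 4
```

```text
time: 2.15
position: [0.5269, 0.2609, 0.1429]
eef_rot: [-0.0, 0.712, 0.702, 0.001]
contact_force: [0.2, 0.9, 0.3]
opening: 0.0574
time: 2.45
position: [0.5283, 0.2616, 0.1455]
eef_rot: [0.0, 0.712, 0.702, 0.003]
contact_force: [0.3, -0.4, 0.3]
opening: 0.0339
```

The jaws reached 34 mm with no contact force, which doesn't fit a 50 mm cap between them. I'll look before doing anything more.

Run:
```python
from plant import arm
from h import *
s=arm.get_state();print({k:np.round(s[k],4) for k in("time","position","eef_rot","contact_force","opening","joints","dq")})
a=arm.grab_frame("wrist");b=arm.grab_frame("side");c=arm.grab_frame("scene")
pickle.dump((a,b,c),open("p3.pkl","wb"))
y=np.zeros((600,800,3),np.uint8);y[:300,:400]=cv2.resize(a["image"],(400,300))
y[:300,400:]=cv2.resize(b["image"][270:420,240:440],(400,300))
y[300:,:400]=cv2.resize(c["image"][180:330,360:560],(400,300))
cv2.imwrite("pics/p3.png",y)
```

```text
{'time': np.float64(2.45), 'position': array([0.5283, 0.2616, 0.1455]), 'eef_rot': array([4.000e-04, 7.124e-01, 7.018e-01, 2.800e-03]), 'contact_force': array([ 0.2704, -0.3869,  0.3222]), 'opening': np.float64(0.0339), 'joints': array([3.7190e-01, 1.1940e-01, 1.5793e+00, 1.4000e-03, 1.4374e+00,
       3.8660e-01]), 'dq': array([ 0.0014, -0.0039, -0.0054,  0.0004,  0.0008, -0.0013])}
```

View pics/p3.png

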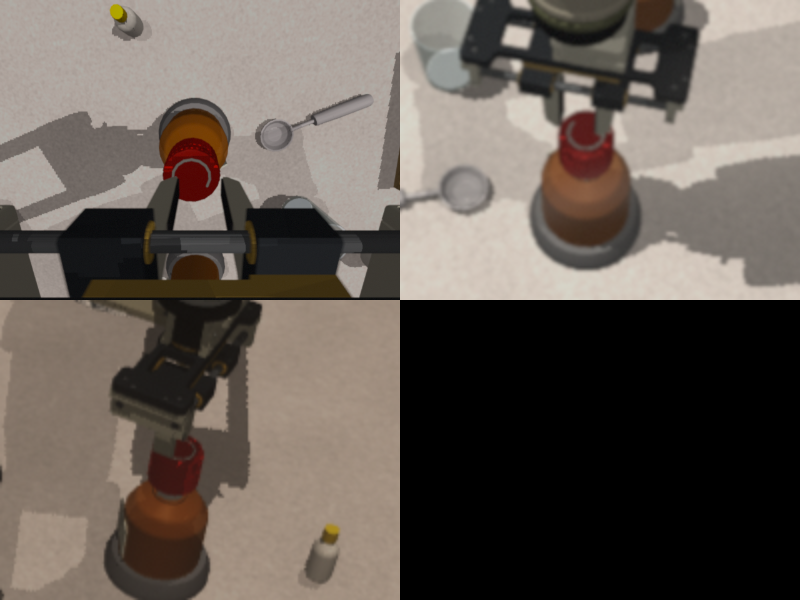

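The cap still stands, but the fingers are shut in front of it, on its -y side. I'll check where the measured TCP and the estimated cap project.

Run:
```python
from h import *
a,b,c=pickle.load(open("p3.pkl","rb"));a2=pickle.load(open("w2.pkl","rb"))
T=[[.5283,.2616,.1455]];K=[[.5204,.269,.168]]
for n,f in zip(("wrist","side","scene","w2"),(a,b,c,a2)):
    print(n,"tcp",proj(f,T).round(1),"captop",proj(f,K).round(1),"C",(-np.asarray(f["R"]).T@f["t"]).round(4))
    im=f["image"].astype(int);B,g,r=im[...,0],im[...,1],im[...,2]
    m=((r>60)&(r>2.5*g)&(r>2.2*B)&(abs(g-B)<25)).astype(np.uint8)
    m=cv2.morphologyEx(m,cv2.MORPH_CLOSE,np.ones((7,7)))
    n_,l,s,_=cv2.connectedComponentsWithStats(m);k=1+s[1:,4].argmax();print(mbox(s[k]))
    print("pred",box(proj(f,cyl(.5204,.269,.128,.168,.026))).round(1))
print(a["R"])
```

```text
wrist tcp [[320.  278.7]] captop [[305.4 283. ]] C [0.5285 0.3469 0.3426]
[260.5 220.5 351.5 321.5]
pred [257.2 218.7 353.5 325.5]
side tcp [[329.1 339.6]] captop [[332.6 337.6]] C [0.4135 0.8158 1.1381]
[319.5 326.5 345.5 355.5]
pred [318.1 325.  347.1 361.3]
scene tcp [[443.4 262.8]] captop [[450.  253.5]] C [1.4329 0.5254 0.9748]
[447.5 248.5 461.5 276.5]
pred [434.1 244.9 463.3 277.3]
w2 tcp [[334.8 236.5]] captop [[326.5 235.8]] C [0.5167 0.3543 0.4548]
[296.5 197.5 356.5 260.5]
pred [296.  197.1 357.1 264.3]
[[ 9.99873120e-01 -1.53320978e-02  4.32101276e-03]
 [-1.59238636e-02 -9.54929315e-01  2.96405859e-01]
 [-4.18261867e-04 -2.96437058e-01 -9.55052300e-01]]
```

Run:
```python
from plant import arm
from h import *
s=arm.get_state();print({k:np.round(s[k],4) for k in("time","position","eef_rot","contact_force","opening")})
a,b,c=pickle.load(open("p3.pkl","rb"))
y=np.zeros((600,800,3),np.uint8);y[:,:400]=cv2.resize(a["image"][180:390,250:390],(400,600),interpolation=2)
y[:300,400:]=cv2.resize(b["image"][300:360,295:375],(400,300),interpolation=2)
y[300:,400:]=cv2.resize(c["image"][220:280,410:490],(400,300),interpolation=2)
y=np.clip(y.astype(float)*1.5,0,255).astype(np.uint8)
cv2.imwrite("pics/p4.png",y)
```

```text
{'time': np.float64(2.6), 'position': array([0.5281, 0.2615, 0.1451]), 'eef_rot': array([3.000e-04, 7.124e-01, 7.018e-01, 2.600e-03]), 'contact_force': array([-0.8165,  0.2538,  0.567 ]), 'opening': np.float64(0.0216)}
```

View pics/p4.png

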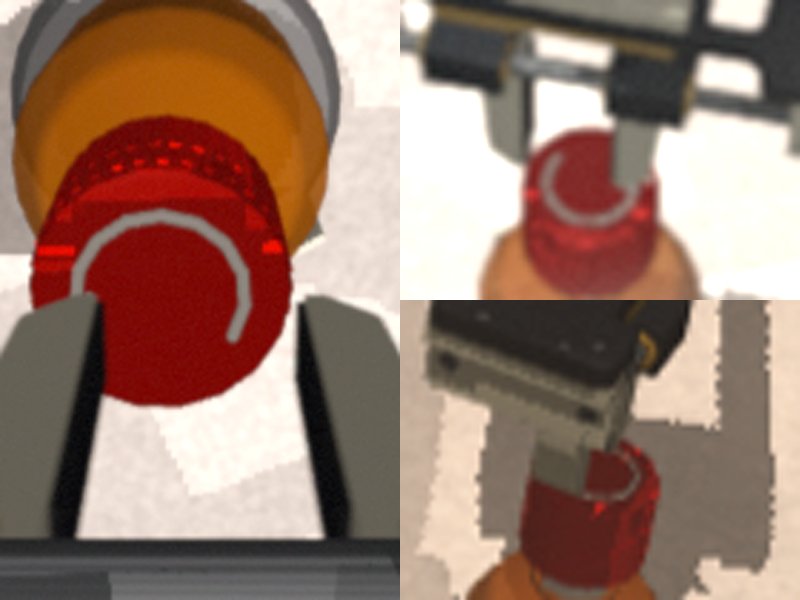

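The tips appear to rest over the cap top instead of around it, although TCP z reads 0.145. I'll compare tip pixels with the projected TCP in the fixed cameras.

Run:
```python
from h import *
F=[pickle.load(open(n+"0.pkl","rb")) for n in("scene","side")];a,b,c=pickle.load(open("p3.pkl","rb"));w2=pickle.load(open("w2.pkl","rb"))
for z in(0,.02,.03,.04,.05):
    print(z,[proj(f,[[.5994+d,0,.1876+z] for d in(.0465,-.0465)]).round(0).tolist() for f in F],
     [proj(f,[[.5281+d,.2616,.1455+z] for d in(.017,-.017)]).round(0).tolist() for f in(c,b,a)],proj(w2,[[.5154-.0465,.2684+.0075,.2578+z]]).round())
```

```text
0 [[[301.0, 233.0], [325.0, 209.0]], [[299.0, 210.0], [343.0, 216.0]]] [[[440.0, 268.0], [447.0, 258.0]], [[320.0, 338.0], [338.0, 341.0]], [[348.0, 278.0], [292.0, 279.0]]] [[243. 267.]]
0.02 [[[301.0, 226.0], [326.0, 202.0]], [[298.0, 203.0], [343.0, 210.0]]] [[[441.0, 260.0], [448.0, 250.0]], [[320.0, 332.0], [338.0, 336.0]], [[351.0, 293.0], [289.0, 294.0]]] [[235. 281.]]
0.03 [[[301.0, 222.0], [326.0, 198.0]], [[298.0, 200.0], [344.0, 207.0]]] [[[442.0, 256.0], [449.0, 247.0]], [[320.0, 329.0], [339.0, 333.0]], [[352.0, 301.0], [288.0, 302.0]]] [[231. 289.]]
0.04 [[[301.0, 218.0], [326.0, 194.0]], [[298.0, 196.0], [344.0, 203.0]]] [[[443.0, 253.0], [450.0, 243.0]], [[320.0, 327.0], [339.0, 330.0]], [[354.0, 310.0], [286.0, 311.0]]] [[225. 297.]]
0.05 [[[301.0, 213.0], [326.0, 190.0]], [[298.0, 193.0], [344.0, 200.0]]] [[[444.0, 249.0], [450.0, 239.0]], [[320.0, 324.0], [339.0, 327.0]], [[356.0, 320.0], [284.0, 322.0]]] [[220. 307.]]
```

The fingertips are really about 20–30 mm above the reported TCP, and this holds in three cameras at two poses. So I descended too little, and settling also drifted the tool sideways by 8 mm. I'll back up, open and recentre with small rows.

```bash
python3 -m creep '[{"dx":0,"dy":0,"dz":-0.02,"rx":0,"ry":0,"rz":0,"gripper":-1},{"dx":0.004,"dy":-0.004,"dz":-0.02,"rx":0,"ry":0,"rz":0,"gripper":-1},{"dx":0.004,"dy":-0.004,"dz":-0.015,"rx":0,"ry":0,"rz":0.9,"gripper":-1},{"dx":0,"dy":0,"dz":0,"rx":0,"ry":0,"rz":0,"gripper":-1},{"dx":0,"dy":0,"dz":0,"rx":0,"ry":0,"rz":0,"gripper":-1},{"dx":0,"dy":0,"dz":0,"rx":0,"ry":0,"rz":0,"gripper":-1},{"dx":0,"dy":0,"dz":0,"rx":0,"ry":0,"rz":0,"gripper":-1},{"dx":0,"dy":0,"dz":0,"rx":0,"ry":0,"rz":0,"gripper":-1},{"dx":0,"dy":0,"dz":0,"rx":0,"ry":0,"rz":0,"gripper":-1},{"dx":0,"dy":0,"dz":0,"rx":0,"ry":0,"rz":0,"gripper":-1}]' 4
python3 - <<'E'
from plant import arm
from h import *
s=arm.get_state();print({k:np.round(s[k],4) for k in("position","eef_rot","contact_force","opening")})
a,b,c=[arm.grab_frame(n) for n in("wrist","side","scene")]
pickle.dump((a,b,c),open("p5.pkl","wb"))
y=np.zeros((600,800,3),np.uint8);y[:,:400]=cv2.resize(a["image"][180:480,200:440],(400,600))
y[:300,400:]=cv2.resize(b["image"][280:370,275:395],(400,300),interpolation=2)
y[300:,400:]=cv2.resize(c["image"][200:290,390:510],(400,300),interpolation=2)
cv2.imwrite("pics/p5.png",np.clip(y*1.5,0,255).astype(np.uint8))
E
```

```text
time: 3.6
position: [0.5173, 0.2685, 0.1963]
eef_rot: [-0.001, 0.718, 0.696, -0.001]
contact_force: [-0.0, 0.4, -0.2]
opening: 0.0923
{'position': array([0.5173, 0.2685, 0.1963]), 'eef_rot': array([-0.0011,  0.7183,  0.6957, -0.0013]), 'contact_force': array([-0.0373,  0.3599, -0.2009]), 'opening': np.float64(0.0923)}
```

View pics/p5.png

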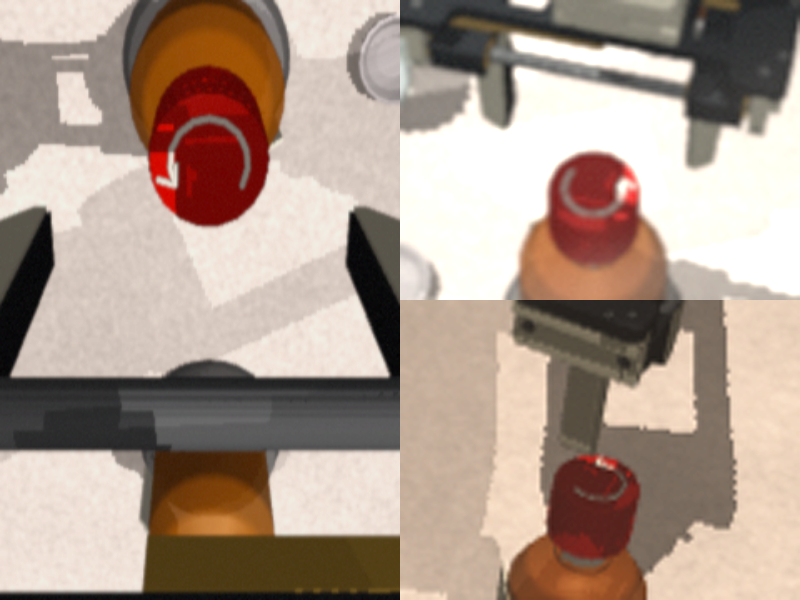

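The jaws are open above the cap and centred to within a few mm. I'll check the offsets numerically, using tip pixels side (365,329) and (307,317), scene (444,245), wrist 230/409.

Run:
```python
from h import *
a,b,c=pickle.load(open("p5.pkl","rb"))
p=np.array([.5173,.2685,.1963]);ty=np.array([.9995,-.032,0])
for z in(.02,.026,.031,.036):
    tips=[p+[0,0,z]+s*ty*.050 for s in(1,-1)]
    print(z,"side",proj(b,tips).round(1).tolist(),"scene",proj(c,tips).round(1).tolist(),"wrist",proj(a,[p+[0,0,z]+s*ty*.046 for s in(1,-1)]).round(0).tolist())
# cap ellipse top face fit: red mask boxes
B=[(a,[200+150/1.667,180+66/2,200+269/1.667,180+227/2]),(b,[275+547/3.333-120,280+152/3.333,275+639/3.333-120,280+267/3.333]),(c,[390+547/3.333-120,200+455/3.333-90,390+639/3.333-120,200+558/3.333-90])]
for f,bx in B:
    fun=lambda q:box(proj(f,cyl(q[0],q[1],.128,.168,.026)))-bx
    q=least_squares(fun,[.52,.267]);print(q.x.round(4),q.fun.round(1))
```

```text
0.02 side [[306.5, 317.8], [362.9, 329.5]] scene [[443.0, 247.9], [464.6, 220.4]] wrist [[403.0, 293.0], [237.0, 293.0]]
0.026 side [[306.4, 315.9], [363.1, 327.7]] scene [[443.4, 245.4], [465.1, 218.1]] wrist [[406.0, 298.0], [234.0, 298.0]]
0.031 side [[306.4, 314.4], [363.2, 326.2]] scene [[443.8, 243.4], [465.5, 216.1]] wrist [[408.0, 303.0], [232.0, 302.0]]
0.036 side [[306.3, 312.9], [363.3, 324.7]] scene [[444.2, 241.4], [465.9, 214.1]] wrist [[410.0, 307.0], [230.0, 307.0]]
[0.5211 0.2691] [-2.3 -1.9  2.3  2.1]
[0.52   0.2682] [-0.7 -0.9  0.7  0.8]
[0.5236 0.2686] [-0.8 -0.8  0.8  0.7]
```

```bash
python3 -m creep '[{"dx":0,"dy":0.0035,"dz":0.02,"rx":0,"ry":0,"rz":0,"gripper":-1},{"dx":0,"dy":0,"dz":0.02,"rx":0,"ry":0,"rz":0,"gripper":-1},{"dx":0,"dy":0,"dz":0.02,"rx":0,"ry":0,"rz":-1.5,"gripper":-1},{"dx":0,"dy":0,"dz":0.015,"rx":0,"ry":0,"rz":0,"gripper":-1},{"dx":0,"dy":0,"dz":0.005,"rx":0,"ry":0,"rz":0,"gripper":-1},{"dx":0,"dy":0,"dz":0,"rx":0,"ry":0,"rz":0,"gripper":-1},{"dx":0,"dy":0,"dz":0,"rx":0,"ry":0,"rz":0,"gripper":-1}]' 4
```

```text
time: 4.45
position: [0.5226, 0.2692, 0.1164]
eef_rot: [-0.0, 0.709, 0.705, 0.001]
contact_force: [0.8, 1.0, -0.1]
opening: 0.0925
```

Well centred: 1.5 mm off in x. I'll nudge it and close gently.

```bash
python3 -m creep '[{"dx":0,"dy":-0.0015,"dz":0.002,"rx":0,"ry":0,"rz":0,"gripper":1},{"dx":0,"dy":0,"dz":0,"rx":0,"ry":0,"rz":0,"gripper":1},{"dx":0,"dy":0,"dz":0,"rx":0,"ry":0,"rz":0,"gripper":1},{"dx":0,"dy":0,"dz":0,"rx":0,"ry":0,"rz":0,"gripper":1},{"dx":0,"dy":0,"dz":0,"rx":0,"ry":0,"rz":0,"gripper":1},{"dx":0,"dy":0,"dz":0,"rx":0,"ry":0,"rz":0,"gripper":1}]' 4;  python3 -m creep '[{"dx":0,"dy":0,"dz":0,"rx":0,"ry":0,"rz":0,"gripper":1},{"dx":0,"dy":0,"dz":0,"rx":0,"ry":0,"rz":0,"gripper":1},{"dx":0,"dy":0,"dz":0,"rx":0,"ry":0,"rz":0,"gripper":1}]' 4
```

```text
time: 5.05
position: [0.5223, 0.2701, 0.118]
eef_rot: [0.0, 0.71, 0.705, 0.003]
contact_force: [-7.5, -3.2, 5.0]
opening: 0.05
time: 5.35
position: [0.5221, 0.27, 0.118]
eef_rot: [0.0, 0.71, 0.705, 0.003]
contact_force: [-0.7, -0.5, 0.0]
opening: 0.0501
```

```bash
python3 -m creep '[{"dx":0,"dy":0,"dz":0,"rx":0,"ry":0,"rz":0,"gripper":0},{"dx":0,"dy":0,"dz":0.003,"rx":0,"ry":0,"rz":0,"gripper":-0.1},{"dx":0,"dy":0,"dz":0.003,"rx":0,"ry":0,"rz":0,"gripper":-0.1},{"dx":-0.001,"dy":0,"dz":0,"rx":0,"ry":0,"rz":0,"gripper":-0.1},{"dx":0,"dy":0,"dz":0,"rx":0,"ry":0,"rz":0,"gripper":1},{"dx":0,"dy":0,"dz":0,"rx":0,"ry":0,"rz":0,"gripper":1},{"dx":0,"dy":0,"dz":0,"rx":0,"ry":0,"rz":0,"gripper":1},{"dx":0,"dy":0,"dz":0,"rx":0,"ry":0,"rz":0,"gripper":1}]' 4;  python3 -m creep '[{"dx":0,"dy":0,"dz":0,"rx":0,"ry":0,"rz":0,"gripper":1},{"dx":0,"dy":0,"dz":0,"rx":0,"ry":0,"rz":0,"gripper":1}]' 15;  python3 -m creep '[{"dx":0,"dy":0,"dz":0,"rx":0,"ry":0,"rz":0,"gripper":1},{"dx":0,"dy":0,"dz":0,"rx":0,"ry":0,"rz":0,"gripper":1},{"dx":0,"dy":0,"dz":0,"rx":0,"ry":0,"rz":0,"gripper":1}]' 50
```

```text
time: 6.15
position: [0.5221, 0.2689, 0.1113]
eef_rot: [0.0, 0.71, 0.705, 0.003]
contact_force: [-1.0, -0.9, 0.3]
opening: 0.0502
time: 6.35
position: [0.5221, 0.2689, 0.1113]
eef_rot: [0.0, 0.71, 0.705, 0.003]
contact_force: [-0.9, -0.5, 0.9]
opening: 0.0494
time: 6.65
position: [0.5221, 0.2689, 0.1113]
eef_rot: [0.0, 0.71, 0.705, 0.003]
contact_force: [-1.0, 0.0, 0.6]
opening: 0.0492
```

Firm grip with no side load. I'll push down in small steps.

```bash
python3 -m creep '[{"dx":0,"dy":0,"dz":0.002,"rx":0,"ry":0,"rz":0,"gripper":1}]'; python3 -m creep '[{"dx":0,"dy":0,"dz":0.0015,"rx":0,"ry":0,"rz":0,"gripper":1}]'; python3 -m creep '[{"dx":0,"dy":0,"dz":0.001,"rx":0,"ry":0,"rz":0,"gripper":1}]'
```

```text
time: 6.75
position: [0.5222, 0.269, 0.11]
eef_rot: [0.0, 0.71, 0.705, 0.003]
contact_force: [-4.7, -1.0, 7.2]
opening: 0.0491
time: 6.85
position: [0.5222, 0.269, 0.1092]
eef_rot: [0.0, 0.71, 0.705, 0.003]
contact_force: [-4.8, -1.2, 7.7]
opening: 0.0491
time: 6.95
position: [0.5222, 0.2689, 0.1091]
eef_rot: [0.001, 0.71, 0.705, 0.003]
contact_force: [-4.4, -2.0, 7.7]
opening: 0.0494
```

```bash
python3 -m creep '[{"dx":0,"dy":-0.0005,"dz":0.002,"rx":0,"ry":0,"rz":0,"gripper":1}]'; python3 -m creep '[{"dx":0,"dy":-0.0005,"dz":0.002,"rx":0,"ry":0,"rz":0,"gripper":1}]'; python3 -m creep '[{"dx":0,"dy":-0.0005,"dz":0.002,"rx":0,"ry":0,"rz":0,"gripper":1}]'
```

```text
time: 7.05
position: [0.5222, 0.269, 0.1083]
eef_rot: [0.001, 0.709, 0.705, 0.003]
contact_force: [-1.7, -2.3, 9.0]
opening: 0.0492
time: 7.15
position: [0.5223, 0.269, 0.1076]
eef_rot: [0.001, 0.71, 0.705, 0.004]
contact_force: [-3.6, -3.2, 9.9]
opening: 0.0489
time: 7.25
position: [0.5223, 0.269, 0.107]
eef_rot: [0.002, 0.71, 0.705, 0.005]
contact_force: [-4.5, -3.3, 10.0]
opening: 0.0493
```

```bash
python3 -m creep '[{"dx":-0.0003,"dy":-0.0005,"dz":0.0025,"rx":0.4,"ry":-0.1,"rz":0,"gripper":1}]'; python3 -m creep '[{"dx":-0.0003,"dy":-0.0005,"dz":0.0025,"rx":0.3,"ry":-0.1,"rz":0,"gripper":1}]'; python3 -m creep '[{"dx":-0.0003,"dy":-0.0005,"dz":0.0025,"rx":0.3,"ry":-0.1,"rz":0,"gripper":1}]'
```

```text
time: 7.35
position: [0.5222, 0.2689, 0.1061]
eef_rot: [0.0, 0.709, 0.705, 0.002]
contact_force: [-6.1, -2.2, 10.9]
opening: 0.0493
time: 7.45
position: [0.522, 0.2689, 0.1051]
eef_rot: [-0.001, 0.709, 0.705, 0.0]
contact_force: [-5.1, -1.8, 10.9]
opening: 0.0491
time: 7.55
position: [0.5219, 0.2688, 0.1043]
eef_rot: [-0.002, 0.709, 0.705, -0.002]
contact_force: [-5.7, -2.3, 12.0]
opening: 0.0492
```

```bash
python3 -m creep '[{"dx":-0.0003,"dy":-0.0005,"dz":0.0025,"rx":0,"ry":0,"rz":0,"gripper":1}]'; python3 -m creep '[{"dx":-0.0003,"dy":-0.0008,"dz":0.0025,"rx":0,"ry":0,"rz":0,"gripper":1}]'; python3 -m creep '[{"dx":-0.0003,"dy":-0.0008,"dz":0.0025,"rx":0,"ry":0,"rz":0,"gripper":1}]'
```

```text
time: 7.65
position: [0.5219, 0.2689, 0.1035]
eef_rot: [-0.002, 0.709, 0.705, -0.001]
contact_force: [-4.7, -1.5, 11.6]
opening: 0.049
time: 7.75
position: [0.522, 0.2689, 0.1029]
eef_rot: [-0.001, 0.709, 0.705, -0.0]
contact_force: [-3.7, -2.4, 13.0]
opening: 0.0493
time: 7.85
position: [0.5221, 0.269, 0.1025]
eef_rot: [-0.001, 0.709, 0.705, 0.001]
contact_force: [-5.4, -2.5, 13.0]
opening: 0.0493
```

```bash
python3 -m creep '[{"dx":-0.0003,"dy":-0.0008,"dz":0.003,"rx":0.1,"ry":0,"rz":0,"gripper":1}]'; python3 -m creep '[{"dx":-0.0003,"dy":-0.0008,"dz":0.003,"rx":0.1,"ry":0,"rz":0,"gripper":1}]'; python3 -m creep '[{"dx":-0.0003,"dy":-0.0008,"dz":0.003,"rx":0.1,"ry":0,"rz":0,"gripper":1}]'
```

```text
time: 7.95
position: [0.5221, 0.269, 0.1017]
eef_rot: [-0.001, 0.709, 0.705, 0.001]
contact_force: [-6.8, -3.3, 15.2]
opening: 0.0494
time: 8.05
position: [0.5221, 0.269, 0.101]
eef_rot: [-0.001, 0.709, 0.705, 0.002]
contact_force: [-6.7, -2.9, 14.1]
opening: 0.0492
time: 8.15
position: [0.5222, 0.269, 0.1003]
eef_rot: [-0.001, 0.709, 0.705, 0.002]
contact_force: [-6.8, -2.7, 15.4]
opening: 0.0495
```

```bash
python3 -m creep '[{"dx":-0.0003,"dy":-0.0008,"dz":0.003,"rx":0.1,"ry":0,"rz":0,"gripper":1}]'; python3 -m creep '[{"dx":-0.0003,"dy":-0.0008,"dz":0.003,"rx":0.1,"ry":0,"rz":0,"gripper":1}]'; python3 -m creep '[{"dx":-0.0003,"dy":-0.0008,"dz":0.003,"rx":0.1,"ry":0,"rz":0,"gripper":1}]'
```

```text
time: 8.25
position: [0.5222, 0.2691, 0.0998]
eef_rot: [-0.001, 0.709, 0.705, 0.003]
contact_force: [-6.5, -3.4, 15.6]
opening: 0.0492
time: 8.35
position: [0.5222, 0.2691, 0.0993]
eef_rot: [-0.002, 0.709, 0.705, 0.003]
contact_force: [-6.7, -2.7, 15.2]
opening: 0.0497
time: 8.45
position: [0.5222, 0.2692, 0.0988]
eef_rot: [-0.002, 0.709, 0.705, 0.004]
contact_force: [-6.9, -3.5, 15.9]
opening: 0.0488
```

```bash
python3 -m creep '[{"dx":-0.0003,"dy":-0.0008,"dz":0.0035,"rx":0.1,"ry":0,"rz":0,"gripper":1}]'; python3 -m creep '[{"dx":-0.0003,"dy":-0.0008,"dz":0.0035,"rx":0.2,"ry":0,"rz":0,"gripper":1}]'; python3 -m creep '[{"dx":-0.0003,"dy":-0.0008,"dz":0.004,"rx":0.2,"ry":0,"rz":0,"gripper":1}]'
```

```text
time: 8.55
position: [0.5223, 0.2692, 0.0985]
eef_rot: [-0.002, 0.709, 0.705, 0.004]
contact_force: [-12.0, -4.6, 26.3]
opening: 0.0493
time: 8.65
position: [0.5222, 0.2693, 0.0986]
eef_rot: [-0.003, 0.709, 0.705, 0.004]
contact_force: [-11.5, -5.4, 24.6]
opening: 0.049
time: 8.75
position: [0.5222, 0.2693, 0.0985]
eef_rot: [-0.003, 0.709, 0.705, 0.004]
contact_force: [-14.8, -6.4, 29.4]
opening: 0.0491
```

Hard stop found at z = 0.0985: 12.8 mm of travel, force rising past 18 N. I'll ease the push to about 20 N and start turning anticlockwise, which is negative rz for the downward tool.

```bash
python3 -m creep '[{"dx":-0.0005,"dy":-0.0015,"dz":0.0027,"rx":0.2,"ry":0,"rz":0,"gripper":1}]'; python3 -m creep '[{"dx":-0.0005,"dy":-0.002,"dz":0.0027,"rx":0.2,"ry":0,"rz":-3,"gripper":1}]'; python3 -m creep '[{"dx":-0.0003,"dy":-0.002,"dz":0.0027,"rx":0.2,"ry":0,"rz":-4,"gripper":1}]'
```

```text
time: 8.85
position: [0.522, 0.2693, 0.0989]
eef_rot: [-0.004, 0.709, 0.705, 0.004]
contact_force: [-3.0, -2.2, 13.0]
opening: 0.0494
time: 8.95
position: [0.522, 0.2695, 0.0994]
eef_rot: [-0.004, 0.69, 0.724, 0.005]
contact_force: [-1.3, -0.5, 13.8]
opening: 0.0494
time: 9.05
position: [0.5219, 0.2697, 0.0996]
eef_rot: [-0.004, 0.664, 0.748, 0.006]
contact_force: [-3.8, -2.4, 13.9]
opening: 0.0493
```

It turns, but it's riding up by 1.1 mm. More push, and I'll correct a slight tilt.

```bash
python3 -m creep '[{"dx":-0.0003,"dy":-0.0018,"dz":0.0038,"rx":0,"ry":-0.3,"rz":-3,"gripper":1}]'; python3 -m creep '[{"dx":0,"dy":-0.0018,"dz":0.0035,"rx":0,"ry":-0.3,"rz":-5,"gripper":1}]'
```

```text
time: 9.15
position: [0.5221, 0.2697, 0.099]
eef_rot: [-0.0, 0.643, 0.766, 0.006]
contact_force: [-4.5, -2.5, 15.7]
opening: 0.0492
time: 9.25
position: [0.5218, 0.2698, 0.0986]
eef_rot: [0.003, 0.608, 0.794, 0.006]
contact_force: [-7.9, -4.3, 21.9]
opening: 0.0495
```

```bash
python3 -m creep '[{"dx":0,"dy":-0.0018,"dz":0.0033,"rx":0.4,"ry":0,"rz":-6,"gripper":1}]'; python3 -m creep '[{"dx":0.0003,"dy":-0.0018,"dz":0.0033,"rx":0.3,"ry":0,"rz":-6,"gripper":1}]'
```

```text
time: 9.35
position: [0.5214, 0.2698, 0.0986]
eef_rot: [0.002, 0.564, 0.826, 0.005]
contact_force: [-7.4, -3.4, 19.2]
opening: 0.0492
time: 9.45
position: [0.521, 0.2699, 0.0986]
eef_rot: [0.002, 0.518, 0.855, 0.004]
contact_force: [-5.4, -4.2, 18.4]
opening: 0.0494
```

```bash
python3 -m creep '[{"dx":0.0005,"dy":-0.0017,"dz":0.0034,"rx":0.2,"ry":0,"rz":-6,"gripper":1}]'; python3 -m creep '[{"dx":0.0006,"dy":-0.0015,"dz":0.0034,"rx":0.2,"ry":0,"rz":-6,"gripper":1}]'; python3 -m creep '[{"dx":0.0008,"dy":-0.0014,"dz":0.0034,"rx":0.2,"ry":0,"rz":-6,"gripper":1}]'
```

```text
time: 9.55
position: [0.5209, 0.2698, 0.0986]
eef_rot: [0.003, 0.471, 0.882, 0.003]
contact_force: [-6.8, -5.2, 20.4]
opening: 0.0496
time: 9.65
position: [0.5209, 0.2696, 0.0986]
eef_rot: [0.004, 0.423, 0.906, 0.002]
contact_force: [-6.4, -4.1, 19.8]
opening: 0.0493
time: 9.75
position: [0.5209, 0.2695, 0.0986]
eef_rot: [0.005, 0.373, 0.928, 0.002]
contact_force: [-6.9, -4.2, 19.5]
opening: 0.0494
```

```bash
python3 -m creep '[{"dx":0.001,"dy":-0.0012,"dz":0.0034,"rx":0,"ry":-0.3,"rz":-6,"gripper":1}]'; python3 -m creep '[{"dx":0.001,"dy":-0.001,"dz":0.0034,"rx":0,"ry":-0.3,"rz":-5.5,"gripper":1}]'; python3 -c "
from plant import arm;print(arm.get_state()['ft_torque'])"
```

```text
time: 9.85
position: [0.5209, 0.2694, 0.0987]
eef_rot: [0.009, 0.322, 0.947, 0.001]
contact_force: [-7.6, -5.9, 21.4]
opening: 0.0495
time: 9.95
position: [0.5211, 0.2691, 0.0987]
eef_rot: [0.013, 0.274, 0.962, 0.001]
contact_force: [-8.0, -6.6, 21.6]
opening: 0.0495
[-1.04318522  1.44529647 -0.22996633]
```

Turned 1.02 rad with 20 N held and a small torque. Now I'll correct the 0.026 rad tilt and let it rise gently, watching for a catch.

```bash
python3 -m creep '[{"dx":0.001,"dy":-0.0005,"dz":0.0025,"rx":0.4,"ry":0.8,"rz":0,"gripper":1}]'; python3 -m creep '[{"dx":0.0005,"dy":0,"dz":0.001,"rx":0.2,"ry":0.7,"rz":0,"gripper":1}]';python3 -m creep '[{"dx":0,"dy":0,"dz":-0.001,"rx":0,"ry":0,"rz":0,"gripper":1}]'; python3 -m creep '[{"dx":0,"dy":0,"dz":-0.002,"rx":0,"ry":0,"rz":0,"gripper":1}]'
```

```text
time: 10.05
position: [0.5208, 0.2691, 0.0989]
eef_rot: [0.007, 0.272, 0.962, -0.0]
contact_force: [-7.7, -4.2, 12.8]
opening: 0.0493
time: 10.15
position: [0.5203, 0.2692, 0.0996]
eef_rot: [0.0, 0.272, 0.962, -0.0]
contact_force: [-8.5, -3.7, 10.7]
opening: 0.0494
time: 10.25
position: [0.5203, 0.2692, 0.1019]
eef_rot: [0.0, 0.272, 0.962, -0.0]
contact_force: [-6.8, -1.9, 10.4]
opening: 0.0494
time: 10.35
position: [0.5203, 0.2692, 0.1051]
eef_rot: [0.0, 0.272, 0.962, -0.0]
contact_force: [-5.6, -1.6, 7.8]
opening: 0.0491
```

```bash
python3 -m creep '[{"dx":0.0005,"dy":0,"dz":-0.003,"rx":0,"ry":0,"rz":0,"gripper":1}]'; python3 -m creep '[{"dx":0.0005,"dy":0,"dz":-0.004,"rx":0,"ry":0,"rz":0,"gripper":1}]';python3 -m creep '[{"dx":0,"dy":0,"dz":-0.005,"rx":0,"ry":0,"rz":0,"gripper":1},{"dx":0,"dy":0,"dz":-0.005,"rx":0,"ry":0,"rz":0,"gripper":1}]'
```

```text
time: 10.45
position: [0.5202, 0.2693, 0.1091]
eef_rot: [0.001, 0.272, 0.962, -0.0]
contact_force: [-2.6, -2.9, 5.1]
opening: 0.0494
time: 10.55
position: [0.5202, 0.2693, 0.1137]
eef_rot: [0.001, 0.272, 0.962, -0.0]
contact_force: [-0.0, -1.7, 1.2]
opening: 0.0495
time: 10.75
position: [0.5202, 0.2694, 0.1239]
eef_rot: [0.001, 0.272, 0.962, -0.0]
contact_force: [-0.6, 0.2, -0.7]
opening: 0.0491
```

Cap free: force is now just its weight. I'll lift on up and check joints and picture.

```bash
python3 -m creep '[{"dx":0,"dy":0,"dz":-0.01,"rx":0,"ry":0,"rz":0,"gripper":1},{"dx":0,"dy":0,"dz":-0.01,"rx":0,"ry":0,"rz":0,"gripper":1},{"dx":0,"dy":0,"dz":-0.015,"rx":0,"ry":0,"rz":0,"gripper":1},{"dx":0,"dy":0,"dz":-0.02,"rx":0,"ry":0,"rz":0,"gripper":1},{"dx":0,"dy":0,"dz":-0.02,"rx":0,"ry":0,"rz":0,"gripper":1},{"dx":0,"dy":0,"dz":-0.02,"rx":0,"ry":0,"rz":0,"gripper":1},{"dx":0,"dy":0,"dz":-0.02,"rx":0,"ry":0,"rz":0,"gripper":1},{"dx":0,"dy":0,"dz":0,"rx":0,"ry":0,"rz":0,"gripper":1},{"dx":0,"dy":0,"dz":0,"rx":0,"ry":0,"rz":0,"gripper":1}]'
python3 - <<'E'
from plant import arm
from h import *
s=arm.get_state();print(s["joints"].round(3))
b,c=[arm.grab_frame(n) for n in("side","scene")]
y=np.hstack([cv2.resize(b["image"][200:400,240:440],(400,400)),cv2.resize(c["image"][130:330,360:560],(400,400))])
cv2.imwrite("pics/p6.png",np.clip(y*1.4,0,255).astype(np.uint8))
E
```

```text
time: 11.65
position: [0.5205, 0.2703, 0.2508]
eef_rot: [0.003, 0.272, 0.962, 0.002]
contact_force: [0.2, 1.3, -1.3]
opening: 0.0493
[ 3.920e-01  7.000e-02  1.441e+00 -1.000e-03  1.625e+00 -6.270e-01]
```

View pics/p6.png

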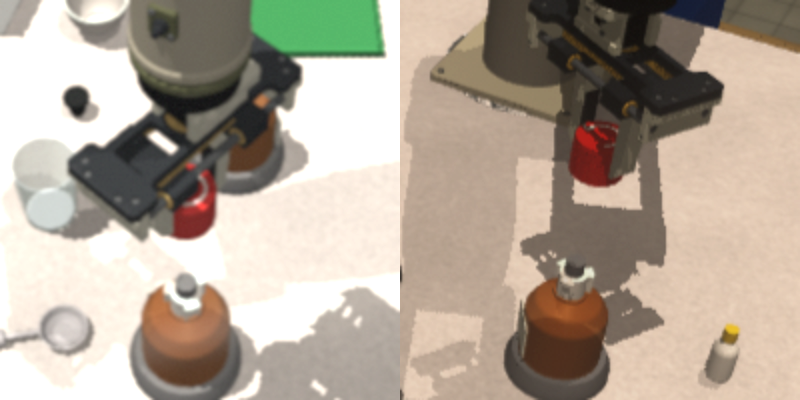

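The cap is off and upright in the fingers, and the bottle stands open with its plug showing. Now the carry over to the tray.

```bash
python3 -m creep '[{"dx":-0.01,"dy":-0.02,"dz":0,"rx":0,"ry":0,"rz":0,"gripper":1},{"dx":-0.018,"dy":-0.037,"dz":0,"rx":0,"ry":0,"rz":0,"gripper":1},{"dx":-0.018,"dy":-0.037,"dz":0,"rx":0,"ry":0,"rz":0,"gripper":1},{"dx":-0.018,"dy":-0.037,"dz":0,"rx":0,"ry":0,"rz":0,"gripper":1},{"dx":-0.018,"dy":-0.037,"dz":0,"rx":0,"ry":0,"rz":0,"gripper":1},{"dx":-0.018,"dy":-0.037,"dz":0,"rx":0,"ry":0,"rz":0,"gripper":1},{"dx":-0.018,"dy":-0.037,"dz":0,"rx":0,"ry":0,"rz":0,"gripper":1},{"dx":-0.018,"dy":-0.037,"dz":0,"rx":0,"ry":0,"rz":0,"gripper":1}]'
```

```text
time: 12.55
position: [0.4835, -0.0445, 0.2373]
eef_rot: [-0.006, 0.268, 0.964, -0.001]
contact_force: [1.4, -0.1, 0.3]
opening: 0.0494
```

```bash
python3 -m creep '[{"dx":-0.018,"dy":-0.035,"dz":-0.002,"rx":0,"ry":0,"rz":0,"gripper":1},{"dx":-0.018,"dy":-0.035,"dz":-0.002,"rx":0,"ry":0,"rz":0,"gripper":1},{"dx":-0.018,"dy":-0.035,"dz":0,"rx":0,"ry":0,"rz":0,"gripper":1},{"dx":-0.01,"dy":-0.02,"dz":0,"rx":0,"ry":0,"rz":0,"gripper":1},{"dx":0,"dy":0,"dz":0,"rx":0,"ry":0,"rz":0,"gripper":1},{"dx":0,"dy":0,"dz":0,"rx":0,"ry":0,"rz":0,"gripper":1}]'
```

```text
time: 13.15
position: [0.4671, -0.1935, 0.2326]
eef_rot: [-0.012, 0.271, 0.963, -0.001]
contact_force: [0.5, -0.2, -0.7]
opening: 0.0492
```

```bash
python3 -m creep '[{"dx":-0.009,"dy":-0.013,"dz":0.02,"rx":-0.3,"ry":-0.7,"rz":0,"gripper":1},{"dx":-0.009,"dy":-0.013,"dz":0.03,"rx":-0.2,"ry":-0.6,"rz":0,"gripper":1},{"dx":0,"dy":0,"dz":0.03,"rx":0,"ry":0,"rz":0,"gripper":1},{"dx":0,"dy":0,"dz":0.03,"rx":0,"ry":0,"rz":0,"gripper":1},{"dx":0,"dy":0,"dz":0.02,"rx":0,"ry":0,"rz":0,"gripper":1},{"dx":0,"dy":0,"dz":0.015,"rx":0,"ry":0,"rz":0,"gripper":1},{"dx":0,"dy":0,"dz":0,"rx":0,"ry":0,"rz":0,"gripper":1},{"dx":0,"dy":0,"dz":0,"rx":0,"ry":0,"rz":0,"gripper":1}]'
```

```text
time: 13.95
position: [0.469, -0.214, 0.0795]
eef_rot: [-0.002, 0.266, 0.964, 0.003]
contact_force: [1.1, -0.0, 0.2]
opening: 0.0491
```

```bash
python3 -m creep '[{"dx":-0.003,"dy":-0.005,"dz":0.02,"rx":0,"ry":0,"rz":0,"gripper":1},{"dx":-0.003,"dy":-0.004,"dz":0.02,"rx":0,"ry":0,"rz":0,"gripper":1},{"dx":0,"dy":0,"dz":0.015,"rx":0,"ry":0,"rz":0,"gripper":1},{"dx":0,"dy":0,"dz":0.005,"rx":0,"ry":0,"rz":0,"gripper":1},{"dx":0,"dy":0,"dz":0.002,"rx":0,"ry":0,"rz":0,"gripper":1},{"dx":0,"dy":0,"dz":0,"rx":0,"ry":0,"rz":0,"gripper":1}]'
python3 - <<'E'
from plant import arm
from h import *
b,c=[arm.grab_frame(n) for n in("side","scene")]
pickle.dump((b,c),open("p7.pkl","wb"))
y=np.hstack([cv2.resize(b["image"][120:270,320:470],(400,400)),cv2.resize(c["image"][140:290,200:350],(400,400))])
cv2.imwrite("pics/p7.png",np.clip(y*1.4,0,255).astype(np.uint8))
E
```

```text
time: 14.55
position: [0.4746, -0.2239, 0.0219]
eef_rot: [0.003, 0.264, 0.964, 0.002]
contact_force: [-0.1, 0.2, -0.3]
opening: 0.0488
```

View pics/p7.png

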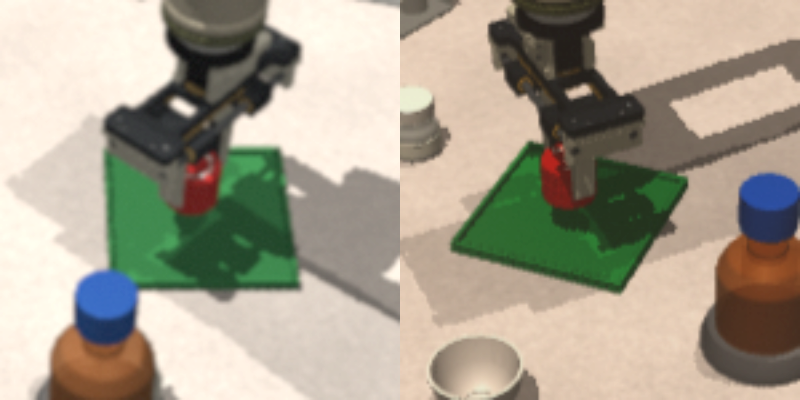

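The cap hangs upright over the tray, clear of everything, about 34 mm above the floor. I'll lower it to contact.

```bash
python3 -m creep '[{"dx":0,"dy":0,"dz":0.01,"rx":0,"ry":0,"rz":0,"gripper":1},{"dx":0,"dy":0,"dz":0.01,"rx":0,"ry":0,"rz":0,"gripper":1},{"dx":0,"dy":0,"dz":0.004,"rx":0,"ry":0,"rz":0,"gripper":1},{"dx":0,"dy":0,"dz":0,"rx":0,"ry":0,"rz":0,"gripper":1}]';for i in 1; do python3 -m creep '[{"dx":0,"dy":0,"dz":0.002,"rx":0,"ry":0,"rz":0,"gripper":1}]'; done
```

```text
time: 15.05
position: [0.4762, -0.2247, -0.0022]
eef_rot: [0.005, 0.264, 0.964, 0.001]
contact_force: [-0.1, -0.2, -1.2]
opening: 0.0493
time: 15.15
position: [0.4762, -0.2248, -0.0044]
eef_rot: [0.005, 0.264, 0.964, 0.001]
contact_force: [0.1, -0.1, 0.5]
opening: 0.0493
```

```bash
python3 -m creep '[{"dx":0,"dy":0,"dz":0.002,"rx":0.3,"ry":0.5,"rz":0,"gripper":1}]'; python3 -m creep '[{"dx":0,"dy":0,"dz":0.002,"rx":0,"ry":0,"rz":0,"gripper":1}]'; python3 -m creep '[{"dx":0,"dy":0,"dz":0.0015,"rx":0,"ry":0,"rz":0,"gripper":1}]'; python3 -m creep '[{"dx":0,"dy":0,"dz":0.0015,"rx":0,"ry":0,"rz":0,"gripper":1}]'
```

```text
time: 15.25
position: [0.4758, -0.2247, -0.0067]
eef_rot: [-0.001, 0.264, 0.964, 0.0]
contact_force: [0.8, 0.5, -0.8]
opening: 0.0491
time: 15.35
position: [0.4762, -0.2248, -0.0086]
eef_rot: [-0.001, 0.264, 0.964, -0.0]
contact_force: [0.3, -0.0, -0.3]
opening: 0.0489
time: 15.45
position: [0.4763, -0.2248, -0.0102]
eef_rot: [-0.001, 0.264, 0.964, -0.0]
contact_force: [0.9, -0.4, 0.1]
opening: 0.0494
time: 15.55
position: [0.4764, -0.2249, -0.0117]
eef_rot: [-0.001, 0.264, 0.964, -0.0]
contact_force: [-2.1, -0.6, 16.4]
opening: 0.0493
```

Contact is at exactly the predicted height (-0.0117). I'll ease the push, loosen gradually, then open.

```bash
python3 -m creep '[{"dx":0,"dy":0,"dz":0,"rx":0,"ry":0,"rz":0,"gripper":1},{"dx":0,"dy":0,"dz":0,"rx":0,"ry":0,"rz":0,"gripper":1}]' 10; python3 -m creep '[{"dx":0,"dy":0,"dz":0,"rx":0,"ry":0,"rz":0,"gripper":-0.3},{"dx":0,"dy":0,"dz":0,"rx":0,"ry":0,"rz":0,"gripper":-0.5},{"dx":0,"dy":0,"dz":0,"rx":0,"ry":0,"rz":0,"gripper":-0.5},{"dx":0,"dy":0,"dz":0,"rx":0,"ry":0,"rz":0,"gripper":-0.5}]' 10
```

```text
time: 15.75
position: [0.4765, -0.2249, -0.0118]
eef_rot: [-0.001, 0.264, 0.964, -0.0]
contact_force: [-0.2, -0.4, -0.7]
opening: 0.0495
time: 16.15
position: [0.4768, -0.2251, -0.0113]
eef_rot: [-0.0, 0.264, 0.964, -0.0]
contact_force: [1.0, 0.2, 0.1]
opening: 0.0696
```

```bash
python3 -m creep '[{"dx":0,"dy":0,"dz":-0.01,"rx":0,"ry":0,"rz":0,"gripper":-0.5},{"dx":0,"dy":0,"dz":-0.02,"rx":0,"ry":0,"rz":0,"gripper":-0.5},{"dx":0,"dy":0,"dz":-0.03,"rx":0,"ry":0,"rz":0,"gripper":-0.5},{"dx":0,"dy":0,"dz":-0.04,"rx":0,"ry":0,"rz":0,"gripper":-0.5},{"dx":0,"dy":0,"dz":-0.04,"rx":0,"ry":0,"rz":0,"gripper":-0.5},{"dx":0,"dy":0,"dz":-0.03,"rx":0,"ry":0,"rz":0,"gripper":-0.5},{"dx":0,"dy":0,"dz":-0.02,"rx":0,"ry":0,"rz":0,"gripper":-0.5},{"dx":0,"dy":0,"dz":0,"rx":0,"ry":0,"rz":0,"gripper":-0.5},{"dx":0,"dy":0,"dz":0,"rx":0,"ry":0,"rz":0,"gripper":-0.5},{"dx":0,"dy":0,"dz":0,"rx":0,"ry":0,"rz":0,"gripper":-0.5}]'
python3 - <<'E'
from plant import arm
from h import *
b,c=[arm.grab_frame(n) for n in("side","scene")]
for f,col in((b,0),(c,0)):
    im=f["image"].astype(int);B,g,r=im[...,0],im[...,1],im[...,2]
    m=((r>70)&(r>2.2*g)&(r>2.*B)).astype(np.uint8)*255
    m[:120]=0;m[280:]=0
    n,l,s,_=cv2.connectedComponentsWithStats(m);k=1+s[1:,4].argmax();bx=mbox(s[k])
    q=least_squares(lambda q:box(proj(f,cyl(q[0],q[1],.005,.045,.026)))-bx,[.476,-.225]);print(bx,q.x,q.fun.round(1))
y=np.hstack([cv2.resize(b["image"][100:400,250:450],(400,600)),cv2.resize(c["image"][130:430,200:400],(400,600))])
cv2.imwrite("pics/p8.png",np.clip(y*1.3,0,255).astype(np.uint8))
E
```

```text
time: 17.15
position: [0.4758, -0.2244, 0.1905]
eef_rot: [0.0, 0.264, 0.964, -0.0]
contact_force: [-0.2, -0.6, -1.2]
opening: 0.0699
[379.5 184.5 399.5 207.5] [ 0.47872129 -0.2275025 ] [-1.3 -1.9  1.2  1.8]
[252.5 204.5 272.5 228.5] [ 0.47982537 -0.22497552] [-0.9 -0.9  0.9  0.8]
```

View pics/p8.png

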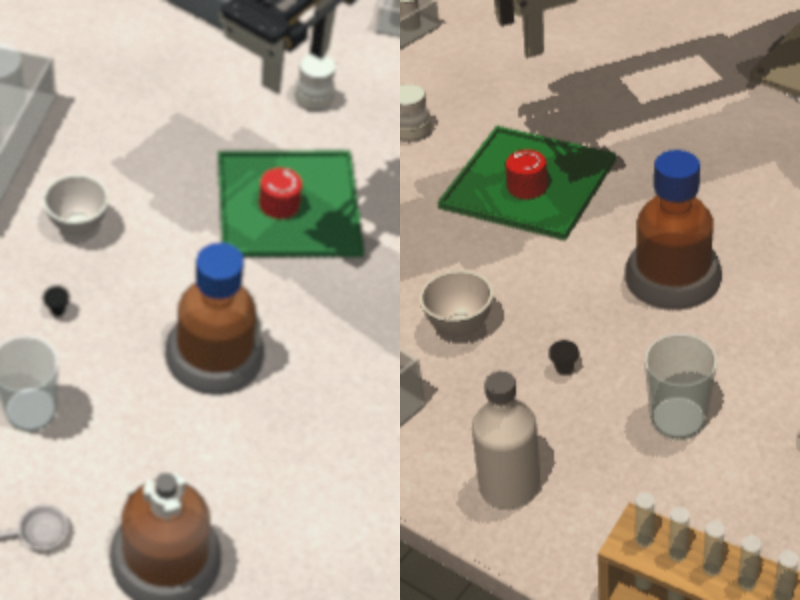

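The cap sits upright near the tray's middle, at about (0.479, -0.226) against the tray centre (0.469, -0.226). The gripper is clear, and I can see no shift in the objects in view, so I'm handing in.

```bash
python3 -c "
from plant import arm;print(arm.job_done(),arm.get_state()['time'])"
```

```text
the job is handed in; nothing more can be done
the job is handed in; nothing more can be done
```

The red cap is off its bottle and resting released, top up, in the green tray, and the job is handed in. No verdict was given. The last move ended at 17.15 s of the 62 s allowed.

- **Opening:** I gripped the cap at 50 N and pushed it 12.8 mm down to its hard stop. Holding about 20 N, I turned it 1.02 rad anticlockwise. It then rose without catching.
- **Placing:** I lifted it to about 0.27 m, carried it over to the tray and set it down. Contact came at the predicted height.

**Last checks:** two cameras put the cap at about (0.479, -0.226), roughly 10 mm from the tray centre, where 60 mm is allowed. The arm is clear above it. The blue bottle and the other things in view look unmoved. The dropper and most of the spoon were outside the last picture, but the arm never came near them.

**What went wrong or disagreed:**
- **Refused call:** my first move was refused for missing keys, and the arm did not move.
- **First grasp missed:** the jaws closed just above the cap, without touching it. The visible fingertips sit about 26 mm higher than the reported TCP, so I corrected the height from the pictures.
- **Forces:** one push at the stop briefly reached 29 N down plus about 16 N sideways at the wrist. I eased off at once. The combined force between cap and bottle cannot be read directly, so I cannot confirm it stayed under 40 N.
- **Early in the turn:** the cap rode up 1.1 mm and I pressed it back down.

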